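# Switch off the socket that was left on

## Task

One of the four push keys on the florist's bench socket box is still latched down: its socket was left on. Feel along the row with the fingertips from the robot's left to its right, tapping each of the four keys so lightly that none clicks over; then press the latched one fully down and let it spring up, so that all four keys stand up. Grip and lift nothing, and leave the things around where they are.

Things in the scene. Friction and masses are not known exactly. Their poses are not given: they have to be found in the camera images.
- socket_box: fixed bench socket box, aluminium, 156 (x) x 380 (y) x 56 mm high, yaw within 0.3. Origin: centre of its underside, on the table; x to its back, away from the robot, y to the robot's left. Keys in a row at x -36, y +130, +70, +10, -50 mm; a flush round socket behind each at x +34. At its back, y +100, a 21 mm steel conduit, 49 mm high, bends into the table at x +124
- key_a_top (a point): centre of the top face of key_a: one of four identical white keys, 34 x 34 mm, flat top, in a black bezel 48 x 48 mm standing 4 mm above the case. Top face above the table: 72 mm up, 68 latched, 64 fully pressed; moves straight down. z up. Which key has which place in the row changes
- key_b_top (a point): centre of the top face of key_b: one of four identical white keys, 34 x 34 mm, flat top, in a black bezel 48 x 48 mm standing 4 mm above the case. Top face above the table: 72 mm up, 68 latched, 64 fully pressed; moves straight down. z up. Which key has which place in the row changes
- key_c_top (a point): centre of the top face of key_c: one of four identical white keys, 34 x 34 mm, flat top, in a black bezel 48 x 48 mm standing 4 mm above the case. Top face above the table: 72 mm up, 68 latched, 64 fully pressed; moves straight down. z up. Which key has which place in the row changes
- key_d_top (a point): centre of the top face of key_d: one of four identical white keys, 34 x 34 mm, flat top, in a black bezel 48 x 48 mm standing 4 mm above the case. Top face above the table: 72 mm up, 68 latched, 64 fully pressed; moves straight down. z up. Which key has which place in the row changes
- key_a (a joint): depth in m: 0 up (off), 0.004 latched (on), 0.008 fully pressed, a hard stop. Push-push: pressed to 0.008 and let go, an up key latches, a latched one springs up; pressed less than 0.007 it returns to where it was. Spring: an up key gives at 2.5 N, a latched one at 3.9 N, fully down at 5.3 N. Just one key is latched at the start
- key_b (a joint): depth in m: 0 up (off), 0.004 latched (on), 0.008 fully pressed, a hard stop. Push-push: pressed to 0.008 and let go, an up key latches, a latched one springs up; pressed less than 0.007 it returns to where it was. Spring: an up key gives at 2.5 N, a latched one at 3.9 N, fully down at 5.3 N. Just one key is latched at the start
- key_c (a joint): depth in m: 0 up (off), 0.004 latched (on), 0.008 fully pressed, a hard stop. Push-push: pressed to 0.008 and let go, an up key latches, a latched one springs up; pressed less than 0.007 it returns to where it was. Spring: an up key gives at 2.5 N, a latched one at 3.9 N, fully down at 5.3 N. Just one key is latched at the start
- key_d (a joint): depth in m: 0 up (off), 0.004 latched (on), 0.008 fully pressed, a hard stop. Push-push: pressed to 0.008 and let go, an up key latches, a latched one springs up; pressed less than 0.007 it returns to where it was. Spring: an up key gives at 2.5 N, a latched one at 3.9 N, fully down at 5.3 N. Just one key is latched at the start
- tape_roll: roll of green floral tape, ring 54 mm across, 13 mm high, lying on the right end of the socket box; origin at the centre of its underside. Not part of the job
- ribbon_spool: cardboard spool of pale ribbon lying flat, 72 mm across, 32 mm high, left of the box; origin at the centre of its underside. Not part of the job
- snips: red-handled florist's snips lying flat in front of the box, 175 mm long, 15 mm high; origin under the pivot, x axis towards the blades. Not part of the job
- mister: pale spray bottle with grey head, 72 mm across, 183 mm high, standing right of the box; origin at the centre of its underside. Not part of the job
- clay_pot: empty terracotta pot, 96 mm across the rim, 85 mm high, on the left of the table; origin at the centre of its underside. Not part of the job
- pin_jar: small glass jar of pins with a metal cap, 48 mm across, 58 mm high, standing in front of the box's right end; origin at the centre of its underside. Not part of the job

How it is judged:
On the way, in this order (a step that is already met when the one before it is completed fails the run):
1. a finger taps the first (leftmost) key from the left (((contact force between the fingers and key_a above 0.3 N and y of key_a_top in the frame of socket_box between 0.11 and 0.15 m) or (contact force between the fingers and key_b above 0.3 N and y of key_b_top in the frame of socket_box between 0.11 and 0.15 m) or (contact force between the fingers and key_c above 0.3 N and y of key_c_top in the frame of socket_box between 0.11 and 0.15 m) or (contact force between the fingers and key_d above 0.3 N and y of key_d_top in the frame of socket_box between 0.11 and 0.15 m))), for 0.02 s.
2. a finger taps the second key from the left (((contact force between the fingers and key_a above 0.3 N and y of key_a_top in the frame of socket_box between 0.05 and 0.09 m) or (contact force between the fingers and key_b above 0.3 N and y of key_b_top in the frame of socket_box between 0.05 and 0.09 m) or (contact force between the fingers and key_c above 0.3 N and y of key_c_top in the frame of socket_box between 0.05 and 0.09 m) or (contact force between the fingers and key_d above 0.3 N and y of key_d_top in the frame of socket_box between 0.05 and 0.09 m))), for 0.02 s.
3. a finger taps the third key from the left (((contact force between the fingers and key_a above 0.3 N and y of key_a_top in the frame of socket_box between -0.01 and 0.03 m) or (contact force between the fingers and key_b above 0.3 N and y of key_b_top in the frame of socket_box between -0.01 and 0.03 m) or (contact force between the fingers and key_c above 0.3 N and y of key_c_top in the frame of socket_box between -0.01 and 0.03 m) or (contact force between the fingers and key_d above 0.3 N and y of key_d_top in the frame of socket_box between -0.01 and 0.03 m))), for 0.02 s.
4. a finger taps the fourth (rightmost) key from the left (((contact force between the fingers and key_a above 0.3 N and y of key_a_top in the frame of socket_box between -0.07 and -0.03 m) or (contact force between the fingers and key_b above 0.3 N and y of key_b_top in the frame of socket_box between -0.07 and -0.03 m) or (contact force between the fingers and key_c above 0.3 N and y of key_c_top in the frame of socket_box between -0.07 and -0.03 m) or (contact force between the fingers and key_d above 0.3 N and y of key_d_top in the frame of socket_box between -0.07 and -0.03 m))), for 0.02 s.
5. after the four taps, the latched key is pressed fully down (((value of joint key_a above 0.007 m and contact force between the fingers and key_a above 0.5 N) or (value of joint key_b above 0.007 m and contact force between the fingers and key_b above 0.5 N) or (value of joint key_c above 0.007 m and contact force between the fingers and key_c above 0.5 N) or (value of joint key_d above 0.007 m and contact force between the fingers and key_d above 0.5 N))).
At the end, for the whole second after the job is handed in: All four keys stand up (less than 1.5 mm down) and every loose thing is within 30 mm of its start (value of joint each of key_a, key_b, key_c, key_d below 0.0015 m and distance of each of tape_roll, ribbon_spool, snips, mister, clay_pot, pin_jar from where it was at the start of the episode below 0.03 m); the robot touches nothing.
It fails at once if a key that stood up at the start is pushed 7 mm or more down (distance of any of key_a_top, key_b_top, key_c_top, key_d_top from where it was at the start of the episode above 0.007 m).
It fails at once if a thing standing around is carried off, lifted or knocked over (distance of any of tape_roll, ribbon_spool, snips, mister, clay_pot, pin_jar from where it was at the start of the episode above 0.03 m or angle between any of tape_roll, ribbon_spool, snips, mister, clay_pot, pin_jar's own z axis and vertical above 0.5 rad).
It also fails if it takes over 48 s, if anything falls off the work surface, if the arm or the gripper's body presses on something with over 40 N, if the wrist force passes 120 N, or if a joint passes its speed limit or range.

## Robot

A 7-joint arm with a two-finger parallel gripper is mounted at the origin on the work surface. World frame = base frame: x ahead of the robot, y to its left, z up, the work surface at z = 0. Lengths are in m, angles in rad, forces in N, time in s.
With the tool pointing down it reaches from about 0.4 to 0.85 m from the base axis. Payload 4.5 kg.
Tool frame: the origin (TCP) lies midway between the tips of the shut fingers; the grasp point (between the pads) lies 19 mm behind it; z points along the fingers, y is the direction in which the jaws open and shut (so a half turn about z gives the same grasp; the last joint's range is limited). The gripper opens to 88 mm and grips with 3 to 60 N. Pads are 18 mm wide; open, the fingers measure 123 mm over their backs; the gripper's body (75 mm by 187 mm) begins 45 mm behind the grasp point.
Start: joints at [1.297, 0.689, -0.195, 1.565, 0.157, 0.902, -0.215], TCP at [0.189, -0.596, 0.239] pointing down, gripper open.
Joint ranges: [-3.01, 3.01], [-0.46, 2.08], [-1.47, 1.51], [0.13, 2.56], [-1, 4.14], [0.04, 2.09], [-2.66, 2.66]. Speed limits (rad/s): [2.57, 2.57, 3.14, 3.14, 3.14, 3.14, 3.14].

## Interface

Orientations are given as a unit quaternion [x, y, z, w].
In Python, from plant import get_state, snapshot, finish_job, regions_of gives the robot as it stands.
- The arm moves only by the tool send_rows, never from a script. Its argument "series" is a list of rows, each an object of numbers: "grip": the opening, from 0 (shut) to 1 (fully open); "dx", "dy", "dz": the shift along the tool's x, y, z in mm; "turn": the turn about the tool's z in rad. A call has 1 to 20 rows; each row shifts and turns the commanded pose from where the row before left it, along the tool's axes as they then stand; what a row does not reach is not made up. A row lasts 1/10 s, in which the tool goes at most 50 mm and 8.59 degrees, less where a joint would pass 70% of its speed; a pose out of reach is approached as far as the arm can. A call is refused whole if a number of a shift passes 50 or a number of a turn 0.15, either way. A call with a gripper value outside its range is refused whole. The fingers move at their own pace and stop on an object; "force" is the grip in N (left out, the last holds). Time passes only in rows, so rows that do not move let the fingers close. It gives the time, the measured TCP pose, the force and the opening at its end, in the units of the state.
- get_state(): the state, without advancing time (a new reading comes with each control period).
- snapshot(name): name is "side" or "top"; returns a dict with "img" (384x512x3 uint8, red, green, blue), "depth" (384x512 float32, m along the optical axis (not along the pixel's ray), 0 where there is no reading), "fov_y" (degrees; the focal length in pixels is half the picture's height over the tangent of half this angle, whatever the lens; pixels are square), "cx", "cy" (the principal point, pixels), "R" (3x3) and "t" (3): a world point X has camera coordinates R X + t. Camera axes: x right, y down, z forward; pixel columns grow to the right and rows downward; lengths in m; the calibration is good to about 2 mm. A picture is of the moment at which its call begins.
- finish_job(): hands the job in, once; it reports no verdict.
Trained networks look in a picture, given as the dict that the camera call returned (one of the last four; its "shot" number tells which), for a name from the list of things; names that differ only in an ending like _2 or _b are one class to them, and where a whole thing is asked for, a point or a joint stands for the part that bears it (a point fixed in the world has none). Each returns a list of dicts, best first, with "score" (0 to 1); they miss things now and then, are a little off and sometimes report something else, mostly with a low value. They report only what shows in the picture. A call takes as long as a camera call.
- regions_of(picture, target): "pixels" (384x512 bool, what is visible of it) and "extent" ([left, top, right, bottom] in pixels, round what is visible of it).
The state is a dict: "clock": time; "q": joint angles; "qd": joint speeds; "joint_torque": joint torques, N m; "tool_pos": TCP position; "eef_rot": TCP orientation; "contact_force": force on the tool from outside, world axes, zero at the start; "moment": the same for the moment, N m; "opening": opening from 0.0 (shut) to 1.0 (fully open).
Only numpy, scipy, OpenCV 4.12 (cv2) and the standard library are available. Lean on these libraries where they do the work, as an engineer would, in place of code of your own. Each camera call takes 0.05 s, during which the arm holds its last target.

## Working session

There is one attempt and no reset: what is moved stays moved. The work goes in short steps, Python scripts to look and compute and a tool call to move; the robot and the scene stay as the last step left them, time stands still between calls to the robot, and variables do not carry over. Pictures are saved under pics/ and viewed, and the job is handed in when it is done.

Besides the shell and the picture viewer there is one more tool, called after "Request:" as a command line: name --argument value ..., lists and objects as JSON in quotes. send_rows: Moves the arm, as the interface text tells. Its arguments: {"type":"object","properties":{"series":{"type":"array","items":{"type":"object","properties":{"grip":{"type":"number"},"dx":{"type":"number"},"dy":{"type":"number"},"dz":{"type":"number"},"turn":{"type":"number"}}}},"force":{"type":"number"}},"required":["series"]}

```bash
mkdir -p pics; ls; cat > h.py <<'E'
import numpy as np,cv2,pickle
from plant import get_state,snapshot,finish_job,regions_of
def save(s,n,scale=1): cv2.imwrite(f'pics/{n}.png',cv2.cvtColor(s['img'],cv2.COLOR_RGB2BGR))
def world(s,u,v,d=None):
    u=np.asarray(u,float);v=np.asarray(v,float)
    f=192/np.tan(np.radians(s['fov_y'])/2)
    if d is None: d=s['depth'][v.astype(int),u.astype(int)]
    pc=np.stack([(u-s['cx'])/f*d,(v-s['cy'])/f*d,d],-1)
    return (pc-s['t'])@s['R']
def planez(s,u,v,z):
    a=world(s,u,v,np.ones(np.shape(u)));c=-s['R'].T@s['t']
    k=(z-c[2])/(a[...,2]-c[2]); return c+(a-c)*k[...,None]
E
python3 - <<'E'
from h import *
for n in ('top','side'):
    s=snapshot(n);save(s,n+'0');pickle.dump(s,open(n+'0.pkl','wb'))
    print(n,s['fov_y'],s['cx'],s['cy'],-s['R'].T@s['t'])
    for t in ('socket_box','key_a','key_a_top'):
        try:
            for r in regions_of(s,t)[:6]:
                m=r['pixels'];v,u=np.nonzero(m);print(t,r['score'],r['extent'],m.sum(),np.median(world(s,u,v),0).round(4))
        except Exception as e: print(t,e)
print(get_state())
E
```

```text
pics
top 46.62814011668951 254.74754251020488 194.08209077126241 [0.41543878 0.09418391 1.32128061]
socket_box 0.92 [191.3, 157.1, 332.1, 237.7] 6374 [0.5497 0.0885 0.0559]
key_a 0.69 [209.9, 216.8, 223.4, 224.9] 148 [0.4711 0.1984 0.0719]
key_a 0.53 [252.6, 205.9, 266.3, 216.9] 143 [0.4994 0.0814 0.072 ]
key_a 0.51 [231.0, 209.1, 243.9, 219.7] 142 [0.4845 0.14   0.0717]
key_a_top 0.58 [232.2, 209.5, 247.7, 220.7] 145 [0.4864 0.1399 0.0717]
side 46.39264538746883 255.6162613137192 192.41876820670285 [-0.01164714  0.90656582  0.73702112]
socket_box 0.57 [192.7, 156.1, 310.0, 258.1] 5202 [0.5291 0.1682 0.055 ]
key_a 0.75 [255.9, 199.4, 271.8, 213.0] 164 [0.4833 0.1448 0.0707]
key_a 0.56 [244.8, 214.1, 261.7, 228.9] 235 [0.4693 0.2032 0.0697]
key_a 0.46 [260.9, 190.7, 276.6, 201.2] 168 [0.497  0.0875 0.07  ]
key_a_top 0.69 [263.2, 190.0, 277.2, 202.8] 150 [0.4974 0.0863 0.0706]
key_a_top 0.64 [255.1, 196.7, 271.2, 214.2] 194 [0.4845 0.1414 0.07  ]
{'clock': 0.4, 'q': array([ 1.2968378 ,  0.68923019, -0.19462373,  1.5654148 ,  0.15730026,
        0.90252012, -0.21512524]), 'qd': array([ 1.48401116e-03, -2.12700031e-03,  1.75957385e-03,  6.01515302e-05,
        2.44784790e-04,  2.29829808e-03,  3.07259270e-04]), 'joint_torque': array([ 7.21543365e-04, -5.26966774e+01, -1.26499046e+00, -1.53499657e+01,
       -5.20215137e-02,  1.59717776e-03,  6.02312934e-05]), 'tool_pos': array([ 0.18934148, -0.59556695,  0.23863131]), 'eef_rot': array([ 9.88181648e-01,  1.53287385e-01, -7.75537595e-06, -9.32748145e-05]), 'contact_force': array([ 0.12983884, -0.17988177,  1.06331471]), 'moment': array([ 0.04359707,  0.03595421, -0.0289625 ]), 'opening': 0.9983743778156516}
```

View images.

```bash
python3 - <<'E'
import cv2,pickle
for n,(a,b,c,d) in dict(top=(140,260,170,360),side=(140,270,180,340)).items():
    i=cv2.imread(f'pics/{n}0.png')[a:b,c:d]; cv2.imwrite(f'pics/{n}0z.png',cv2.resize(i,None,fx=4,fy=4,interpolation=cv2.INTER_CUBIC))
E
```

```text
(no output)
```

View pics/top0.png

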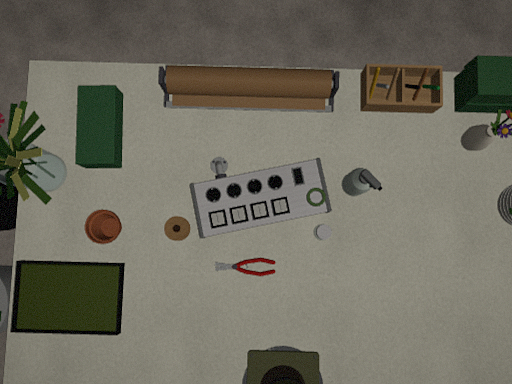

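View pics/side0.png

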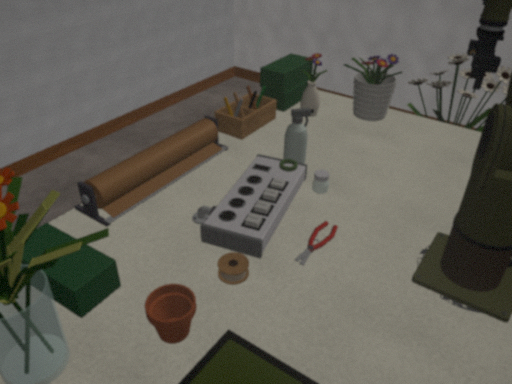

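```bash
ls pics
```

```text
side0.png
side0z.png
top0.png
top0z.png
```

View pics/top0z.png

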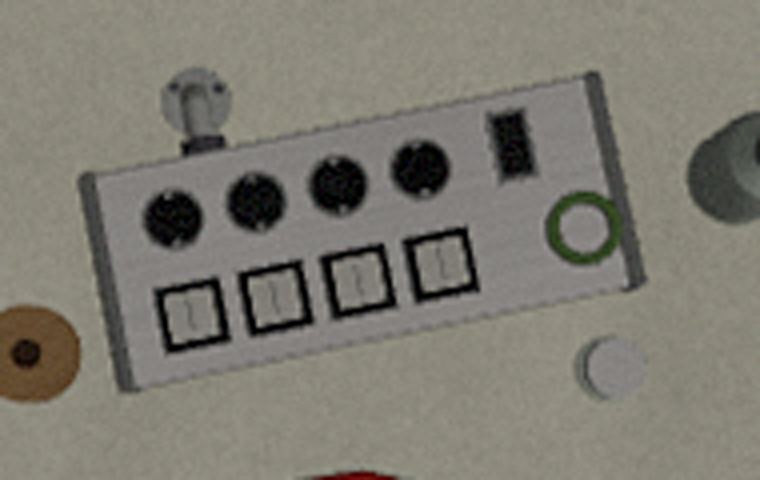

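View pics/side0z.png

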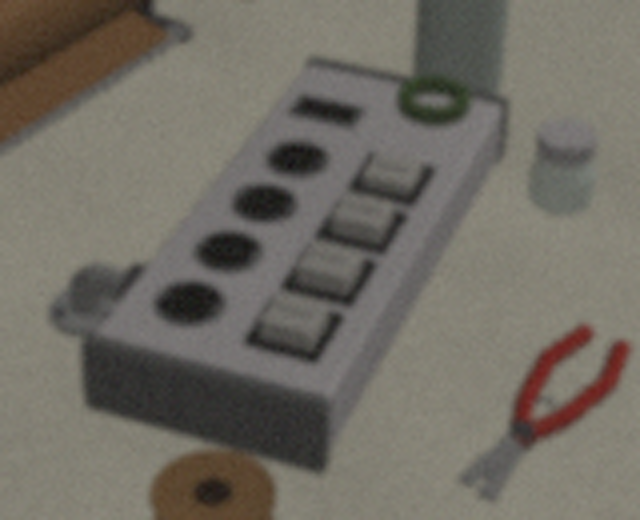

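```bash
python3 - <<'E'
from h import *
s=pickle.load(open('top0.pkl','rb'))
K=[(218,219),(239,214.75),(259.75,210.5),(280.5,206.3)]
P=[]
for u,v in K:
    uu,vv=np.meshgrid(np.arange(int(u)-3,int(u)+4),np.arange(int(v)-3,int(v)+4))
    z=world(s,uu.ravel(),vv.ravel())[:,2]
    # bright centroid
    g=s['img'].astype(float).mean(2);U,V=np.meshgrid(np.arange(int(u)-8,int(u)+10),np.arange(int(v)-8,int(v)+10))
    print(np.median(z).round(4),z.mean().round(4),z.std().round(4))
    P.append(planez(s,np.array(u),np.array(v),.071))
P=np.array(P);print(P.round(4))
d=P[3]-P[0];print(np.hypot(*d[:2]))
yaw=np.arctan2(d[0],-d[1]);yawv=yaw;print('yaw',yaw)
# box top region
f=world(s,*np.meshgrid(np.arange(512),np.arange(384)))
m=(abs(f[...,2]-.056)<.006)&(f[...,0]>.4)&(f[...,0]<.72)&(f[...,1]>-.15)&(f[...,1]<.3)
m=cv2.morphologyEx(m.astype(np.uint8),cv2.MORPH_OPEN,np.ones((5,5)))
n,l,st,c=cv2.connectedComponentsWithStats(m);k=1+st[1:,4].argmax()
v,u=np.nonzero(l==k)
print(cv2.minAreaRect((f[v,u,:2]*1000).astype(np.float32)),np.median(f[v,u,2]))
kp=[np.array([-.036,y]) for y in (.13,.07,.01,-.05)]
R=lambda a:np.array([[np.cos(a),-np.sin(a)],[np.sin(a),np.cos(a)]])
for a in (yaw,-yaw): 
  o=np.mean([P[i,:2]-R(a)@kp[i] for i in range(4)],0);print(a,o,[(R(a)@kp[i]+o-P[i,:2]).round(4) for i in range(4)])
for n in ('tape_roll','pin_jar','mister','ribbon_spool','clay_pot','snips'): pass
E
```

```text
0.072 0.0722 0.0025
0.0717 0.0717 0.002
0.0723 0.0721 0.0026
0.0669 0.0675 0.0026
[[0.4713 0.1956 0.071 ]
 [0.4848 0.1371 0.071 ]
 [0.4983 0.0791 0.071 ]
 [0.5117 0.0211 0.071 ]]
0.17911860917108158
yaw 0.22761557208982386
((536.8615112304688, 79.99139404296875), (155.93617248535156, 384.1130065917969), 13.2123441696167) 0.0561773687199219
0.22761557208982386 [0.53562769 0.07735397] [array([-0.0001,  0.0003]), array([-0.    ,  0.0004]), array([-0.    , -0.0001]), array([ 0.0001, -0.0005])]
-0.22761557208982386 [0.51757527 0.06110679] [array([0.0405, 0.0003]), array([0.0135, 0.0004]), array([-0.0136, -0.0001]), array([-0.0405, -0.0005])]
```

```bash
python3 - <<'E'
from h import *
s=pickle.load(open('top0.pkl','rb'))
f=world(s,*np.meshgrid(np.arange(512),np.arange(384)))
for n,(a,b,c,d) in dict(mister=(165,200,340,385),jar=(222,242,312,334)).items():
    p=f[a:b,c:d].reshape(-1,3);p=p[p[:,2]>.02];print(n,p.min(0).round(3),p.max(0).round(3),np.median(p,0).round(3))
E
```

```text
mister [ 0.415 -0.235  0.02 ] [0.622 0.094 1.321] [ 0.575 -0.184  0.127]
jar [ 0.415 -0.124  0.021] [0.467 0.094 1.321] [ 0.443 -0.099  0.057]
```

Request:
send_rows --series '[{"grip": 0, "turn": 0.08, "dx": 0, "dy": 0, "dz": 0}, {"grip": 0, "dx": 15, "dy": -8}, {"grip": 0, "dx": 28, "dy": -15}, {"grip": 0, "dx": 28, "dy": -15}, {"grip": 0, "dx": 28, "dy": -15}, {"grip": 0, "dx": 28, "dy": -15}, {"grip": 0, "dx": 28, "dy": -15}, {"grip": 0, "dx": 28, "dy": -15}, {"grip": 0, "dx": 28, "dy": -15}, {"grip": 0, "dx": 28, "dy": -15}, {"grip": 0, "dx": 28, "dy": -15}, {"grip": 0, "dx": 28, "dy": -15}, {"grip": 0, "dx": 28, "dy": -15}, {"grip": 0}]' --force 20

```text
schema error: expected keys grip, dx, dy, dz, turn
```

Request:
send_rows --series '[{"grip": 0, "dx": 0, "dy": 0, "dz": 0, "turn": 0.08}, {"grip": 0, "dx": 15, "dy": -8, "dz": 0, "turn": 0}, {"grip": 0, "dx": 28, "dy": -15, "dz": 0, "turn": 0}, {"grip": 0, "dx": 28, "dy": -15, "dz": 0, "turn": 0}, {"grip": 0, "dx": 28, "dy": -15, "dz": 0, "turn": 0}, {"grip": 0, "dx": 28, "dy": -15, "dz": 0, "turn": 0}, {"grip": 0, "dx": 28, "dy": -15, "dz": 0, "turn": 0}, {"grip": 0, "dx": 28, "dy": -15, "dz": 0, "turn": 0}, {"grip": 0, "dx": 28, "dy": -15, "dz": 0, "turn": 0}, {"grip": 0, "dx": 28, "dy": -15, "dz": 0, "turn": 0}, {"grip": 0, "dx": 28, "dy": -15, "dz": 0, "turn": 0}, {"grip": 0, "dx": 28, "dy": -15, "dz": 0, "turn": 0}, {"grip": 0, "dx": 15, "dy": -8, "dz": 0, "turn": 0}, {"grip": 0, "dx": 0, "dy": 0, "dz": 0, "turn": 0}]' --force 20

```text
clock: 1.8
tool_pos: [0.4572, -0.3596, 0.2389]
eef_rot: [0.993, 0.118, 0.001, -0.001]
contact_force: [-0.5, -0.2, 0.0]
opening: 0.003
```

Request:
send_rows --series '[{"grip": 0, "dx": 4, "dy": -14, "dz": 0, "turn": 0}, {"grip": 0, "dx": 8, "dy": -30, "dz": 0, "turn": 0}, {"grip": 0, "dx": 8, "dy": -30, "dz": 0, "turn": 0}, {"grip": 0, "dx": 8, "dy": -30, "dz": 0, "turn": 0}, {"grip": 0, "dx": 8, "dy": -30, "dz": 0, "turn": 0}, {"grip": 0, "dx": 8, "dy": -30, "dz": 0, "turn": 0}, {"grip": 0, "dx": 8, "dy": -30, "dz": 0, "turn": 0}, {"grip": 0, "dx": 8, "dy": -30, "dz": 0, "turn": 0}, {"grip": 0, "dx": 8, "dy": -30, "dz": 0, "turn": 0}, {"grip": 0, "dx": 8, "dy": -30, "dz": 0, "turn": 0}, {"grip": 0, "dx": 8, "dy": -30, "dz": 0, "turn": 0}, {"grip": 0, "dx": 8, "dy": -30, "dz": 0, "turn": 0}, {"grip": 0, "dx": 8, "dy": -30, "dz": 0, "turn": 0}, {"grip": 0, "dx": 8, "dy": -30, "dz": 0, "turn": 0}, {"grip": 0, "dx": 8, "dy": -30, "dz": 0, "turn": 0}, {"grip": 0, "dx": 8, "dy": -30, "dz": 0, "turn": 0}, {"grip": 0, "dx": 8, "dy": -30, "dz": 0, "turn": 0}, {"grip": 0, "dx": 8, "dy": -30, "dz": 0, "turn": 0}, {"grip": 0, "dx": 8, "dy": -14, "dz": 0, "turn": 0}, {"grip": 0, "dx": 0, "dy": 0, "dz": 0, "turn": 0}]'

```text
clock: 3.8
tool_pos: [0.4767, 0.1951, 0.2388]
eef_rot: [0.993, 0.115, 0.0, -0.0]
contact_force: [-0.3, -0.3, 0.4]
opening: 0.003
```

```bash
cat > st.py <<'E'
from h import *
from scipy.spatial.transform import Rotation as Ro
import sys
s=get_state();p=s['tool_pos'];M=Ro.from_quat(s['eef_rot']).as_matrix()
o=np.array([.5356,.0774]);a=.2276;c,sn=np.cos(a),np.sin(a)
print(s['clock'],p.round(4),'F',s['contact_force'].round(2),'yaw',np.arctan2(M[1,0],M[0,0]).round(4),'tilt z',M[:,2].round(4))
for i,y in enumerate((.13,.07,.01,-.05)):
    k=o+np.array([c*-.036-sn*y,sn*-.036+c*y]);d=np.r_[k,.072]-p
    print(i+1,'tool-frame mm to key top(72):',(M.T@d*1000).round(1))
E
python3 st.py
```

```text
3.8 [0.4767 0.1951 0.2388] F [-0.29 -0.27  0.39] yaw 0.2305 tilt z [ 8.e-04  9.e-04 -1.e+00]
1 tool-frame mm to key top(72): [ -5.3  -1.9 166.8]
2 tool-frame mm to key top(72): [ -5.5  58.1 166.7]
3 tool-frame mm to key top(72): [ -5.7 118.1 166.7]
4 tool-frame mm to key top(72): [ -5.8 178.1 166.6]
```

Request:
send_rows --series '[{"grip": 0, "dx": -2, "dy": -1, "dz": 15, "turn": 0}, {"grip": 0, "dx": -3, "dy": -1, "dz": 30, "turn": 0}, {"grip": 0, "dx": 0, "dy": 0, "dz": 30, "turn": 0}, {"grip": 0, "dx": 0, "dy": 0, "dz": 30, "turn": 0}, {"grip": 0, "dx": 0, "dy": 0, "dz": 30, "turn": 0}, {"grip": 0, "dx": 0, "dy": 0, "dz": 15, "turn": 0}, {"grip": 0, "dx": 0, "dy": 0, "dz": 6, "turn": 0}, {"grip": 0, "dx": 0, "dy": 0, "dz": 0, "turn": 0}, {"grip": 0, "dx": 0, "dy": 0, "dz": 0, "turn": 0}]'

```text
clock: 4.7
tool_pos: [0.4719, 0.1936, 0.0835]
eef_rot: [0.994, 0.113, 0.001, 0.0]
contact_force: [0.7, 0.9, -0.2]
opening: 0.005
```

```bash
python3 st.py; python3 - <<'E'
from h import *
s=snapshot('side');save(s,'side1')
i=cv2.imread('pics/side1.png')[120:280,180:370];cv2.imwrite('pics/side1z.png',cv2.resize(i,None,fx=3.5,fy=3.5,interpolation=2))
E
```

```text
4.7 [0.4719 0.1936 0.0835] F [ 0.65  0.91 -0.17] yaw 0.2265 tilt z [ 1.2e-03 -2.0e-04 -1.0e+00]
1 tool-frame mm to key top(72): [-0.1 -2.5 11.5]
2 tool-frame mm to key top(72): [-0.1 57.5 11.5]
3 tool-frame mm to key top(72): [  0.  117.5  11.5]
4 tool-frame mm to key top(72): [1.000e-01 1.775e+02 1.160e+01]
```

View pics/side1z.png

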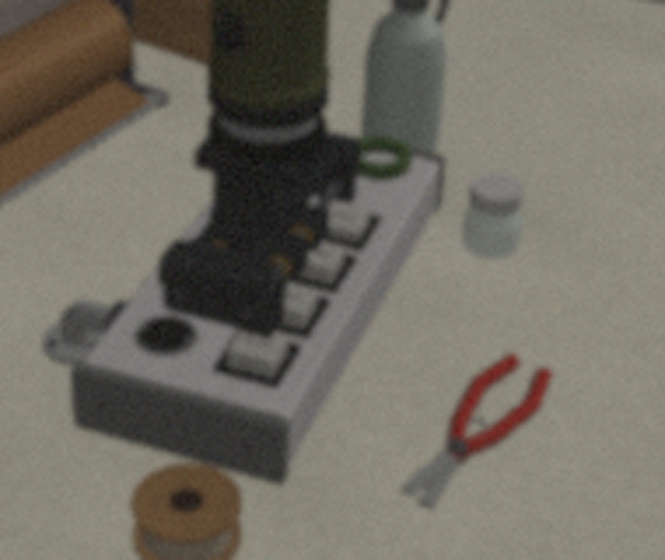

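```bash
python3 - <<'E'
from h import *
s=snapshot('side');t=snapshot('top')
save(t,'top2');save(s,'side2')
st=get_state()
print(st['clock'],st['tool_pos'])
def pr(s,X):
    c=s['R']@X+s['t'];f=192/np.tan(np.radians(s['fov_y'])/2);return (c[:2]/c[2]*f+[s['cx'],s['cy']]).round(1)
i=s['img'][...,::-1].copy();z=cv2.resize(i[120:280,180:370],None,fx=4,fy=4,interpolation=2)
a=.2276;ey=np.array([-np.sin(a),np.cos(a),0]);ex=np.array([np.cos(a),np.sin(a),0])
p=st['tool_pos']
for X,c in [(p,(0,0,255)),(p+ey*.094+[0,0,.064],(0,255,0)),(p-ey*.094+[0,0,.064],(255,0,0)),(p+[0,0,.064],(0,255,255))]:
    u=(pr(s,X)-[180,120])*4;cv2.circle(z,tuple(int(q) for q in u),6,c,2);print(pr(s,X))
cv2.imwrite('pics/side2z.png',z)
cv2.imwrite('pics/top2z.png',cv2.resize(t['img'][130:270,170:360,::-1],None,fx=4,fy=4,interpolation=2))
E
```

```text
4.85 [0.47186402 0.19440605 0.08367083]
[253.8 213.3]
[238.1 213.9]
[268.3 171.8]
[254.2 191.4]
```

View pics/side2z.png

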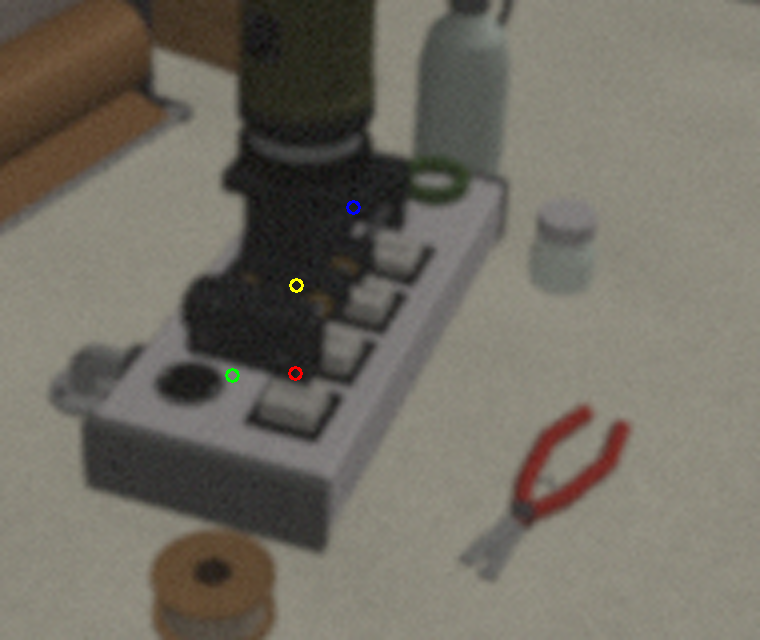

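View pics/top2z.png

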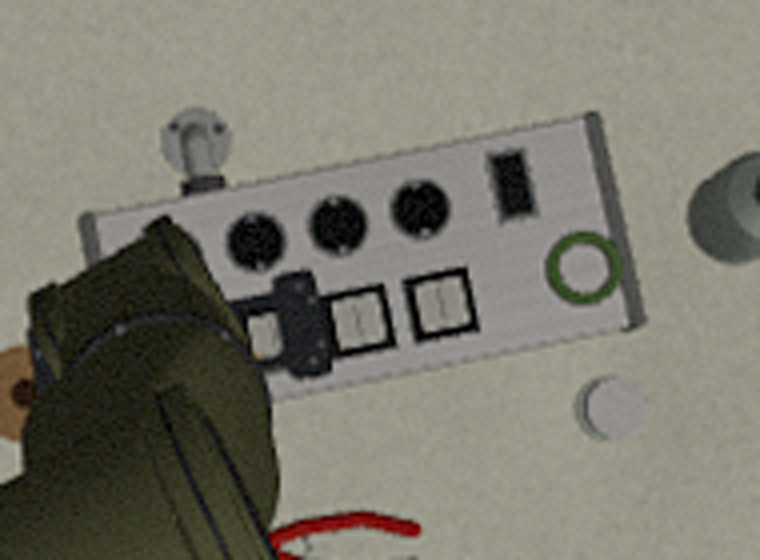

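Request:
send_rows --series '[{"grip": 0, "dx": 0, "dy": -1, "dz": 4, "turn": 0}, {"grip": 0, "dx": 0, "dy": 0, "dz": 3, "turn": 0}, {"grip": 0, "dx": 0, "dy": 0, "dz": 2, "turn": 0}, {"grip": 0, "dx": 0, "dy": 0, "dz": 1, "turn": 0}, {"grip": 0, "dx": 0, "dy": 0, "dz": 0, "turn": 0}]'

```text
clock: 5.35
tool_pos: [0.4708, 0.1954, 0.0725]
eef_rot: [0.994, 0.114, -0.0, 0.0]
contact_force: [0.3, 0.5, -0.2]
opening: 0.001
```

```bash
python3 st.py|head -2
```

```text
5.35 [0.4708 0.1954 0.0725] F [ 0.27  0.47 -0.22] yaw 0.2279 tilt z [-4.e-04 -3.e-04 -1.e+00]
1 tool-frame mm to key top(72): [ 0.5 -0.5  0.5]
```

Request:
send_rows --series '[{"grip": 0, "dx": 0, "dy": 0, "dz": 1, "turn": 0}, {"grip": 0, "dx": 0, "dy": 0, "dz": 0, "turn": 0}]'

```text
clock: 5.55
tool_pos: [0.4709, 0.1954, 0.0718]
eef_rot: [0.994, 0.114, -0.0, 0.0]
contact_force: [-1.3, -0.8, 2.6]
opening: 0.011
```

Request:
send_rows --series '[{"grip": 0, "dx": 0, "dy": 0, "dz": 1, "turn": 0}, {"grip": 0, "dx": 0, "dy": 0, "dz": 0, "turn": 0}]'

```text
clock: 5.75
tool_pos: [0.4709, 0.1954, 0.0707]
eef_rot: [0.994, 0.114, -0.0, 0.0]
contact_force: [-0.7, 0.5, 2.8]
opening: 0.006
```

Request:
send_rows --series '[{"grip": 0, "dx": 0, "dy": 0, "dz": -5, "turn": 0}, {"grip": 0, "dx": 0, "dy": 0, "dz": -5, "turn": 0}, {"grip": 0, "dx": 0, "dy": 15, "dz": 0, "turn": 0}, {"grip": 0, "dx": 0, "dy": 15, "dz": 0, "turn": 0}, {"grip": 0, "dx": 0, "dy": 15, "dz": 0, "turn": 0}, {"grip": 0, "dx": 0, "dy": 15, "dz": 0, "turn": 0}, {"grip": 0, "dx": 0, "dy": 0, "dz": 3, "turn": 0}, {"grip": 0, "dx": 0, "dy": 0, "dz": 3, "turn": 0}, {"grip": 0, "dx": 0, "dy": 0, "dz": 2, "turn": 0}, {"grip": 0, "dx": 0, "dy": 0, "dz": 0, "turn": 0}]'

```text
clock: 6.75
tool_pos: [0.4843, 0.1381, 0.0725]
eef_rot: [0.993, 0.114, -0.0, -0.0]
contact_force: [0.4, 0.1, 1.0]
opening: 0.004
```

```bash
python3 st.py|head -3
```

```text
6.75 [0.4843 0.1381 0.0725] F [0.44 0.06 1.04] yaw 0.2295 tilt z [-2.e-04  6.e-04 -1.e+00]
1 tool-frame mm to key top(72): [  0.4 -59.3   0.5]
2 tool-frame mm to key top(72): [0.2 0.7 0.5]
```

Request:
send_rows --series '[{"grip": 0, "dx": 0, "dy": 0, "dz": 1, "turn": 0}, {"grip": 0, "dx": 0, "dy": 0, "dz": 1, "turn": 0}, {"grip": 0, "dx": 0, "dy": 0, "dz": 0, "turn": 0}]'

```text
clock: 7.05
tool_pos: [0.4844, 0.1379, 0.0708]
eef_rot: [0.993, 0.114, 0.0, -0.0]
contact_force: [0.4, 1.7, 2.1]
opening: 0.007
```

Request:
send_rows --series '[{"grip": 0, "dx": 0, "dy": 0, "dz": 0.5, "turn": 0}, {"grip": 0, "dx": 0, "dy": 0, "dz": 0, "turn": 0}]'

```text
clock: 7.25
tool_pos: [0.4846, 0.1375, 0.0703]
eef_rot: [0.993, 0.114, 0.0, -0.0]
contact_force: [-1.1, 2.8, 3.9]
opening: 0.004
```

Request:
send_rows --series '[{"grip": 0, "dx": 0, "dy": 0, "dz": 0, "turn": 0}]'

```text
clock: 7.35
tool_pos: [0.4847, 0.1372, 0.0703]
eef_rot: [0.994, 0.114, 0.0, -0.0]
contact_force: [-0.2, 2.9, 3.5]
opening: 0.011
```

Request:
send_rows --series '[{"grip": 0, "dx": 0, "dy": 0, "dz": -5, "turn": 0}, {"grip": 0, "dx": 0, "dy": 0, "dz": -5, "turn": 0}, {"grip": 0, "dx": 0, "dy": 15, "dz": 0, "turn": 0}, {"grip": 0, "dx": 0, "dy": 15, "dz": 0, "turn": 0}, {"grip": 0, "dx": 0, "dy": 15, "dz": 0, "turn": 0}, {"grip": 0, "dx": 0, "dy": 15, "dz": 0, "turn": 0}, {"grip": 0, "dx": 0, "dy": 0, "dz": 4, "turn": 0}, {"grip": 0, "dx": 0, "dy": 0, "dz": 3, "turn": 0}, {"grip": 0, "dx": 0, "dy": 0, "dz": 1, "turn": 0}, {"grip": 0, "dx": 0, "dy": 0, "dz": 0, "turn": 0}]'

```text
clock: 8.35
tool_pos: [0.4978, 0.0789, 0.0721]
eef_rot: [0.993, 0.114, -0.0, 0.0]
contact_force: [-0.2, -0.7, 1.8]
opening: 0.005
```

```bash
python3 st.py
```

```text
8.35 [0.4978 0.0789 0.0721] F [-0.15 -0.69  1.8 ] yaw 0.2287 tilt z [-5.e-04 -3.e-04 -1.e+00]
1 tool-frame mm to key top(72): [ 6.0e-01 -1.2e+02  1.0e-01]
2 tool-frame mm to key top(72): [  0.5 -60.    0.1]
3 tool-frame mm to key top(72): [0.5 0.  0.1]
4 tool-frame mm to key top(72): [ 0.4 60.   0.1]
```

Request:
send_rows --series '[{"grip": 0, "dx": 0, "dy": 0, "dz": 1, "turn": 0}, {"grip": 0, "dx": 0, "dy": 0, "dz": 1, "turn": 0}, {"grip": 0, "dx": 0, "dy": 0, "dz": 0, "turn": 0}]'

```text
clock: 8.65
tool_pos: [0.4979, 0.0789, 0.0702]
eef_rot: [0.993, 0.114, -0.0, -0.0]
contact_force: [-1.2, -0.1, 2.9]
opening: 0.003
```

Request:
send_rows --series '[{"grip": 0, "dx": 0, "dy": 0, "dz": 0, "turn": 0}]'

```text
clock: 8.75
tool_pos: [0.4978, 0.0789, 0.0702]
eef_rot: [0.993, 0.114, -0.0, -0.0]
contact_force: [-0.2, 0.2, 3.9]
opening: 0.007
```

Key 3 is up too. Key 4: come down to 70 mm first to see whether it is free there.

Request:
send_rows --series '[{"grip": 0, "dx": 0, "dy": 0, "dz": -5, "turn": 0}, {"grip": 0, "dx": 0, "dy": 0, "dz": -5, "turn": 0}, {"grip": 0, "dx": 0, "dy": 15, "dz": 0, "turn": 0}, {"grip": 0, "dx": 0, "dy": 15, "dz": 0, "turn": 0}, {"grip": 0, "dx": 0, "dy": 15, "dz": 0, "turn": 0}, {"grip": 0, "dx": 0, "dy": 15, "dz": 0, "turn": 0}, {"grip": 0, "dx": 0, "dy": 0, "dz": 4, "turn": 0}, {"grip": 0, "dx": 0, "dy": 0, "dz": 4, "turn": 0}, {"grip": 0, "dx": 0, "dy": 0, "dz": 2, "turn": 0}, {"grip": 0, "dx": 0, "dy": 0, "dz": 0, "turn": 0}]'

```text
clock: 9.75
tool_pos: [0.5112, 0.0212, 0.0698]
eef_rot: [0.993, 0.115, -0.0, -0.0]
contact_force: [-0.0, 0.3, 0.1]
opening: 0.005
```

Request:
send_rows --series '[{"grip": 0, "dx": 0, "dy": 0, "dz": 0, "turn": 0}]'

```text
clock: 9.85
tool_pos: [0.5115, 0.0209, 0.0701]
eef_rot: [0.993, 0.114, -0.0, -0.0]
contact_force: [0.2, -0.2, -0.7]
opening: 0.006
```

```bash
python3 st.py
```

```text
9.85 [0.5115 0.0209 0.0701] F [ 0.21 -0.16 -0.7 ] yaw 0.2291 tilt z [-3.e-04  3.e-04 -1.e+00]
1 tool-frame mm to key top(72): [   0.5 -179.6   -1.8]
2 tool-frame mm to key top(72): [   0.4 -119.6   -1.8]
3 tool-frame mm to key top(72): [  0.3 -59.6  -1.9]
4 tool-frame mm to key top(72): [ 0.3  0.4 -1.9]
```

Request:
send_rows --series '[{"grip": 0, "dx": 0, "dy": 0, "dz": 1, "turn": 0}, {"grip": 0, "dx": 0, "dy": 0, "dz": 1, "turn": 0}, {"grip": 0, "dx": 0, "dy": 0, "dz": 0.5, "turn": 0}, {"grip": 0, "dx": 0, "dy": 0, "dz": 0, "turn": 0}]'

```text
clock: 10.25
tool_pos: [0.5117, 0.0203, 0.0679]
eef_rot: [0.994, 0.114, 0.0, -0.0]
contact_force: [-1.6, 1.2, 3.0]
opening: 0.007
```

Request:
send_rows --series '[{"grip": 0, "dx": 0, "dy": 0, "dz": 0.5, "turn": 0}, {"grip": 0, "dx": 0, "dy": 0, "dz": 0, "turn": 0}]'

```text
clock: 10.45
tool_pos: [0.5117, 0.0203, 0.0674]
eef_rot: [0.994, 0.114, 0.0, -0.0]
contact_force: [-1.1, 1.2, 4.9]
opening: 0.007
```

Request:
send_rows --series '[{"grip": 0, "dx": 0, "dy": 0, "dz": 1, "turn": 0}, {"grip": 0, "dx": 0, "dy": 0, "dz": 1, "turn": 0}, {"grip": 0, "dx": 0, "dy": 0, "dz": 1, "turn": 0}, {"grip": 0, "dx": 0, "dy": 0, "dz": 1, "turn": 0}, {"grip": 0, "dx": 0, "dy": 0, "dz": 0, "turn": 0}]'

```text
clock: 10.95
tool_pos: [0.5118, 0.0203, 0.0644]
eef_rot: [0.994, 0.114, 0.0, -0.0]
contact_force: [-3.2, 1.5, 16.4]
opening: 0.004
```

Request:
send_rows --series '[{"grip": 0, "dx": 0, "dy": 0, "dz": 0, "turn": 0}, {"grip": 0, "dx": 0, "dy": 0, "dz": -3, "turn": 0}, {"grip": 0, "dx": 0, "dy": 0, "dz": -5, "turn": 0}, {"grip": 0, "dx": 0, "dy": 0, "dz": -15, "turn": 0}, {"grip": 0, "dx": 0, "dy": 0, "dz": -30, "turn": 0}, {"grip": 0, "dx": 0, "dy": 0, "dz": -40, "turn": 0}, {"grip": 0, "dx": 0, "dy": 0, "dz": -40, "turn": 0}, {"grip": 0, "dx": 0, "dy": 0, "dz": -40, "turn": 0}, {"grip": 0, "dx": -20, "dy": 20, "dz": 0, "turn": 0}, {"grip": 0, "dx": -20, "dy": 30, "dz": 0, "turn": 0}, {"grip": 0, "dx": -20, "dy": 30, "dz": 0, "turn": 0}, {"grip": 0, "dx": -20, "dy": 30, "dz": 0, "turn": 0}, {"grip": 0, "dx": -10, "dy": 30, "dz": 0, "turn": 0}, {"grip": 0, "dx": -5, "dy": 30, "dz": 0, "turn": 0}, {"grip": 0, "dx": 0, "dy": 30, "dz": 0, "turn": 0}, {"grip": 0, "dx": 0, "dy": 30, "dz": 0, "turn": 0}, {"grip": 0, "dx": 0, "dy": 30, "dz": 0, "turn": 0}, {"grip": 0, "dx": 0, "dy": 20, "dz": 0, "turn": 0}, {"grip": 0, "dx": 0, "dy": 0, "dz": 0, "turn": 0}]'

```text
clock: 12.85
tool_pos: [0.4817, -0.278, 0.2357]
eef_rot: [0.994, 0.111, -0.0, 0.001]
contact_force: [-0.8, -0.5, -1.2]
opening: 0.005
```

```bash
python3 - <<'E'
from h import *
s=snapshot('top');save(s,'top3')
for u,v in [(218,219),(239,214.75),(259.75,210.5),(280.5,206.3)]:
    uu,vv=np.meshgrid(np.arange(int(u)-3,int(u)+4),np.arange(int(v)-3,int(v)+4))
    z=world(s,uu.ravel(),vv.ravel())[:,2];print(np.median(z).round(4),z.mean().round(4))
a=cv2.imread('pics/top0.png')
E
python3 st.py | head -1
```

```text
0.0718 0.0719
0.0713 0.0712
0.0721 0.0719
0.0718 0.0719
12.9 [ 0.4816 -0.2753  0.2357] F [-0.1   1.56 -0.09] yaw 0.2248 tilt z [-1.e-03 -1.e-04 -1.e+00]
```

View pics/top3.png

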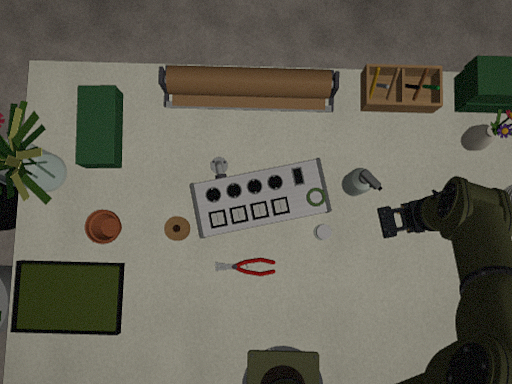

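The picture shows all four keys up (218,219 to 280,206, each about 72 mm high). The tape roll, spool, snips, mister, pot and jar are at their first pixel positions, and the arm is clear at the right.

```bash
python3 -c "
from plant import finish_job; print(finish_job())"
```

```text
the job is handed in; nothing more can be done
None
```

All four keys now stand up, and I handed the job in at about 13 s of the 48 s allowed; it reports no verdict.

- **Taps:** With the fingers shut, I tapped the keys from left to right. Keys 1 to 3 met the fingers at about 72 mm and pushed back with roughly 2.5–4 N, pressed no more than about 2 mm. Key 4, the rightmost, was still free at 70 mm and met the fingers at about 68 mm, so it was the latched one. The first depth image had already put it at 67 mm.
- **Press:** I pushed key 4 to its hard stop, with the tool at 64.4 mm and 16 N, then let it spring up.
- **Last checks:** The top-view depth puts the four keys at 71.8, 71.3, 72.1 and 71.8 mm. The loose things look unmoved in the picture, though I judged that by eye and did not measure it. The arm is clear of everything.

Nothing disagreed. The force readings carry about 1 N of noise, so each tap's contact rests on force and height together.

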